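# Take the left-hand nut off the cutter spindle

### The arm

A 6-joint arm with a two-finger parallel gripper is mounted at the origin on a cart in front of the work surface, level with it; the furniture and walls round the work are solid. World frame = base frame: x ahead of the robot, y to its left, z up, the work surface at z = 0. Lengths are in m, angles in degrees, forces in N, time in s.
With the tool pointing down it reaches from about 0.375 to 0.75 m from the base axis. Payload 9 kg.
Tool frame: the origin (TCP) lies where the fingers leave the gripper's body, on its centre line; the fingertips stand 73 mm ahead of it and the grasp point (between the pads) lies 54 mm ahead of it (robot.tip_reach is the distance from the TCP to the fingertips, in m); z points along the fingers, y is the line along which they close (so a half turn about z gives the same grasp; the last joint's range is limited). The gripper opens to 85 mm and grips with 20 to 120 N. Pads are 22 mm wide; open, the fingers measure 114 mm over their backs; the gripper's body (76 mm by 85 mm) begins 54 mm behind the grasp point. The pads swing forward as they close: fully open they stand 13 mm farther back than shut.
Start: joints at [-84.379, 5.964, 5.575, 89.605, 0, 77.527], TCP at [0.186, -0.57, 0.304] pointing down, gripper open.
Joint ranges: [-171.21, 171.21], [-48.23, 106.86], [-62.78, 66.21], [-105.2, 120.99], [-86.42, 89.51], [-180, 180]. Speed limits (degrees/s): [127.2, 127.2, 147.25, 180, 180, 180].

### API

Orientations are given as [roll, pitch, yaw] about the fixed x, y, z axes, in that order (R = Rz(yaw) Ry(pitch) Rx(roll)).
In Python, from plant import robot gives the robot as it stands. Calls block until the motion is done:
- robot.move_pose(position, orientation): joint-space move of the TCP to a pose.
- robot.line_to(position, vel=0.15, rotation=None, guard=None): straight line of the TCP; rotation=None keeps the orientation; vel is the mean speed in m/s. With guard (N) it stops when the force on the tool has changed by that much, and returns True; else False.
- robot.goto_joints(angles): joint-space move.
- robot.set_gripper(opening): finger opening in m; the grip force is fixed at half the most; returns when the fingers have stopped.
- robot.pause(seconds).
- robot.ik(position, orientation): joint angles nearest the present ones, or None.
- robot.observe(): the state.
- robot.grab_frame(name): name is "scene" or "top" or "wrist"; returns the picture (480x640x3 uint8, blue, green, red); there is no depth.
- robot.get_calibration(name): a dict with "vertical_fov" (degrees; the focal length in pixels is half the picture's height over the tangent of half this angle, whatever the lens; pixels are square), "cx", "cy" (the principal point, pixels), "rvec" (rotation vector, rad) and "tvec" (3), from world to camera coordinates, as OpenCV has them. Camera axes: x right, y down, z forward; pixel columns grow to the right and rows downward; lengths in m; the calibration is good to about 2 mm. A picture is of the moment at which its call begins: read the wrist's pose just before it. get_calibration takes no time and is no camera call; for the wrist camera it gives the pose at the moment of the call.
A pose or a line that the arm cannot do raises robot.IKError and nothing moves.
- robot.job_done(): hands the job in; it is judged then, once.
The state is a dict: "time": time; "q": joint angles; "qvel": joint speeds; "joint_torque": joint torques, N m; "tool_pos": TCP position; "tcp_rot": TCP orientation; "ft_force": force on the tool from outside, world axes, zero at the start; "torque": the same for the moment, N m; "gripper_width": finger opening in m; "gripper_force": force on a finger pad.
Only numpy, scipy, OpenCV 4.12 (cv2) and the standard library are available. Lean on these libraries where they do the work, as an engineer would, in place of code of your own. Each camera call takes 0.05 s, during which the arm holds its last target. There are 200 camera calls.

### The job

Before the new cutter can be fitted, take the spindle nut off the green stand. Its thread is left-handed: turn it clockwise, seen from above, until its white engraved line has passed the release line on the stand, and on from there, gently, until you feel it come up against its stop; only then lift it straight off, and never wrench or force it. Set the nut down gently, upright, in the aluminium tray, and do not disturb the cutter wheel, the padlock or the oil bottle.

Things in the scene. Friction and masses are not known exactly. Their poses are not given: they have to be found in the camera images.
- stand: Fixed green cast spindle stand: foot plate 130 x 110 x 12 mm, on it a round housing 80 mm across, its flat top 30 mm above the desk. Origin: centre of the underside, on the upright spindle axis; z up. Contact between nut and stand (spindle included) must stay below 40 N; the nut's spring alone makes 12 N of it.
- release_line (a point): white release line on the housing top: this point is 33 mm from the spindle axis, in the stand's frame towards (-0.980, 0.199); the nut's line meets it at a nut yaw of -0.20 rad relative to the stand. The spindle stops at a different angle each time, unseen: the nut comes free 0.1 to 0.8 rad past this line; only feel tells where.
- spindle (a point): spindle axis at housing-top height, hidden in the nut. The nose stands 19 mm above it, its spring plunger 33 mm; two left-hand ribs climb 2.7 mm per rad clockwise, each ending at an upright slot 0.05 rad wider to each side than the nut's pin, then a solid stop. Against the clockwise stop the nut is free to lift. A second stop blocks anticlockwise turning 0.05 to 0.95 rad from the start.
- nut: Loose dark steel spindle nut, about 250 g, 60 mm high: round hollow cap 50 mm across, 30 mm high, open below, with a finger bar on top. Origin: centre of the underside; z up; its -x side carries the white engraved line. Screwed on, its underside is 1 to 9 mm above the housing top; lift it 40 mm above before moving aside. It has 1.5 mm of play sideways.
- nut_bar (a point): point in the nut's finger bar, on the nut's axis, 50 mm above its underside. The bar is 46 mm long (nut's x), 18 mm wide (nut's y), 30 mm high (30 to 60 mm above the underside). Two pins in the cap, 15 mm from the axis, run beneath the ribs; a 12 N spring presses them up, so turning takes about 0.03 to 0.2 Nm.
- nut_line (a point): foot of the nut's white engraved line, 25 mm from its axis on its -x side, level with its underside. The nut has to be turned clockwise (yaw falling) by 0.45 to 1.45 rad in all. Against the stop the torque rises by about 0.05 Nm for each 0.01 rad of further twist; pressed hard on it, the pins bind in the slots, so ease off a little (0.04 rad) to lift. Freed, the spring lifts it some 3 mm if let.
- tray: Loose low open aluminium tray 130 x 110 mm, rim 18 mm high, walls and floor 4 mm thick, 500 g. Origin: centre of the underside, x along the 130 mm side; z up.
- cutter: Loose toothed grey cutter wheel lying flat, 60 mm across, 10 mm high; origin at the centre of its underside. Bystander.
- padlock: Loose brass padlock lying flat, 50 x 57 x 13 mm; origin at the centre of its underside. Bystander.
- oil: Loose white oil bottle with a red spout, 41 mm across, 112 mm high, standing; origin at the centre of its underside. Bystander.

How it is judged:
By the outcome, as a careful person would: the job done as asked, in the order asked, and still so for the second after the job is handed in, with the robot touching nothing.
It also fails if it takes over 67 s, if anything falls off the work surface, if the arm or the gripper's body presses on something with over 40 N, if the wrist force passes 120 N, or if a joint passes its speed limit or range.

## Working session

There is one attempt and no reset: what is moved stays moved. The work goes in short steps, each a Python script; the robot and the scene stay as the last script left them, time stands still between calls to the robot, and variables do not carry over. Pictures are saved under pics/ and viewed, at most 10 in all, crops included, and the job is handed in when it is done.

```bash
mkdir -p pics; ls
python3 - <<'E'
from plant import robot
import cv2
for n in ("top","scene"):
    cv2.imwrite(f"pics/{n}0.png",robot.grab_frame(n)); print(n,robot.get_calibration(n))
o=robot.observe();print(o)
E
```

```text
pics
top {'vertical_fov': 51.08738560185151, 'cx': 320.71641297660767, 'cy': 235.39569981167952, 'rvec': array([ 2.13074237, -2.11425345,  0.22046182]), 'tvec': array([0.00690649, 0.56507385, 0.93189034])}
scene {'vertical_fov': 48.185659082290556, 'cx': 313.64275867654555, 'cy': 230.71966493119328, 'rvec': array([ 1.92556018, -0.93344759,  0.5514016 ]), 'tvec': array([-0.32048758,  0.27962737,  0.52940709])}
{'time': 0.1, 'q': array([-8.43779702e+01,  5.99356632e+00,  5.53232956e+00,  8.96020499e+01,
       -5.06959403e-04,  7.75270749e+01]), 'qvel': array([ 0.00389228,  0.05792057,  0.21834395,  0.03421995, -0.06377959,
       -0.05195797]), 'joint_torque': array([ 4.44784862e-03, -5.58209574e+01,  5.04718924e+01,  1.31520006e-02,
       -3.80873380e-04, -1.81810117e-05]), 'tool_pos': array([ 0.18634698, -0.57012545,  0.30322451]), 'tcp_rot': array([-1.79938097e+02, -1.31735519e-02,  1.80949481e+01]), 'ft_force': array([0.06466812, 0.04997688, 0.20496624]), 'torque': array([-0.008666  , -0.01285808, -0.04044146]), 'gripper_force': 0.0, 'gripper_width': 0.08552989243169873}
```

View pics/top0.png

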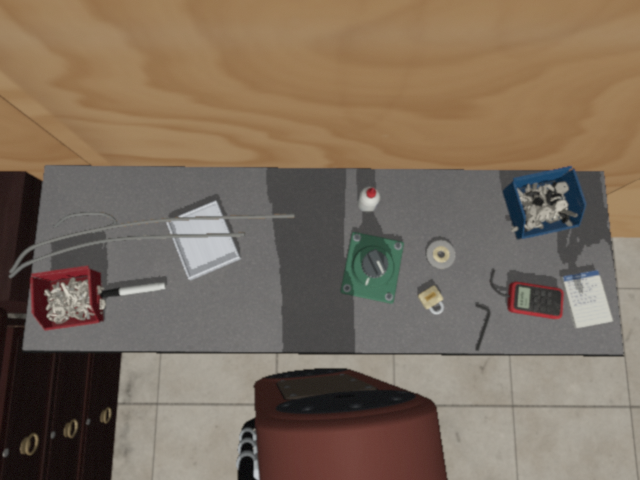

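View pics/scene0.png

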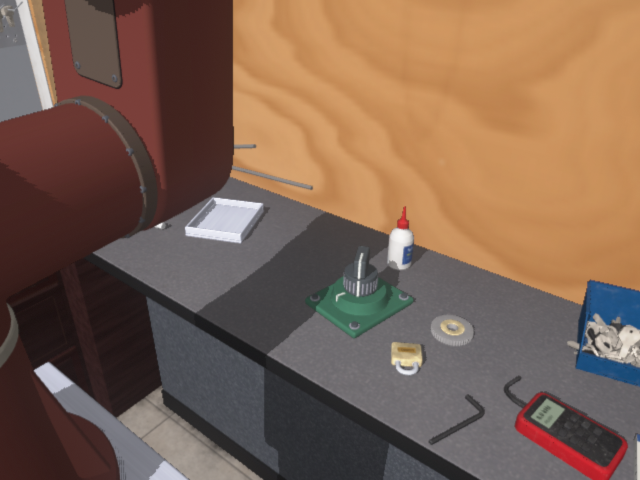

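```bash
cat > h.py <<'E'
import numpy as np,cv2
from plant import robot
def ray(n,uv,cal=None):
    c=cal or robot.get_calibration(n); f=240/np.tan(np.radians(c["vertical_fov"]/2))
    R=cv2.Rodrigues(np.array(c["rvec"]))[0]; o=-R.T@np.array(c["tvec"])
    return o,R.T@np.array([(uv[0]-c["cx"])/f,(uv[1]-c["cy"])/f,1])
def px(n,uv,z,cal=None):
    o,d=ray(n,uv,cal); return o+d*(z-o[2])/d[2]
def proj(n,p,cal=None):
    c=cal or robot.get_calibration(n); f=240/np.tan(np.radians(c["vertical_fov"]/2))
    q=cv2.Rodrigues(np.array(c["rvec"]))[0]@np.array(p)+np.array(c["tvec"]); return f*q[0]/q[2]+c["cx"],f*q[1]/q[2]+c["cy"]
E
python3 - <<'E'
from h import *
a=cv2.imread("pics/top0.png");s=cv2.imread("pics/scene0.png")
c1=cv2.resize(a[190:290,150:310],(800,500),interpolation=2)
cv2.imwrite("pics/c1.png",c1)
t=cv2.resize(a[225:305,335:410],(375,400),interpolation=2)
u=cv2.resize(s[130:250,150:320],(425,300),interpolation=2)
m=np.zeros((400,800,3),np.uint8);m[:400,:375]=t;m[:300,375:]=u
cv2.imwrite("pics/c2.png",m)
for k,uv,z in [("tray corners",(217,200),.018),("",(241,261),.018),("",(191,278),.018),("",(167,220),.018),("nut",(374,262),.06),("stand",(348,229),.012),("",(404,236),.012),("",(392,302),.012),("",(342,292),.012),("oil",(371,192),.112),("cut",(441,253),.01),("lock",(431,298),.01),("edge",(300,350),0),("",(300,168),0),("red",(110,290),0)]: print(k,px("top",uv,z).round(3))
E
```

```text
tray corners [0.645 0.226 0.018]
 [0.518 0.172 0.018]
 [0.483 0.27  0.018]
 [0.602 0.326 0.018]
nut [ 0.512 -0.092  0.06 ]
stand [ 0.588 -0.045  0.012]
 [ 0.574 -0.161  0.012]
 [ 0.439 -0.133  0.012]
 [ 0.458 -0.033  0.012]
oil [ 0.638 -0.082  0.112]
cut [ 0.54  -0.236  0.01 ]
lock [ 0.448 -0.212  0.01 ]
edge [0.343 0.05  0.   ]
 [0.723 0.056 0.   ]
red [0.46  0.437 0.   ]
```

View pics/c1.png

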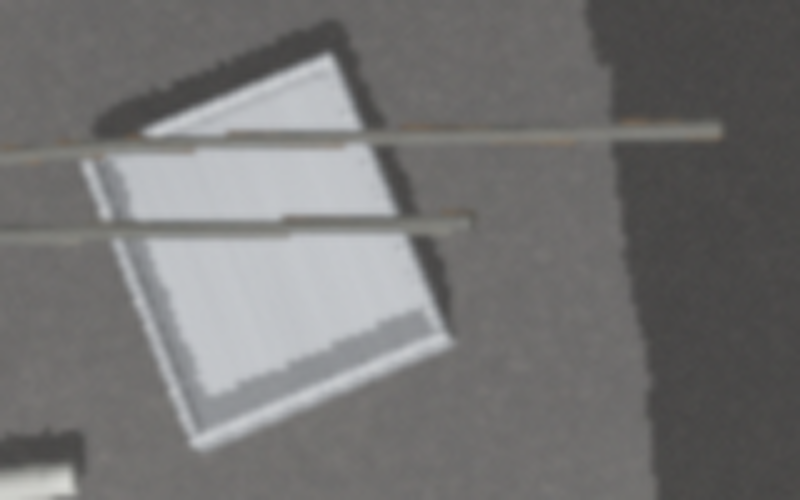

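View pics/c2.png

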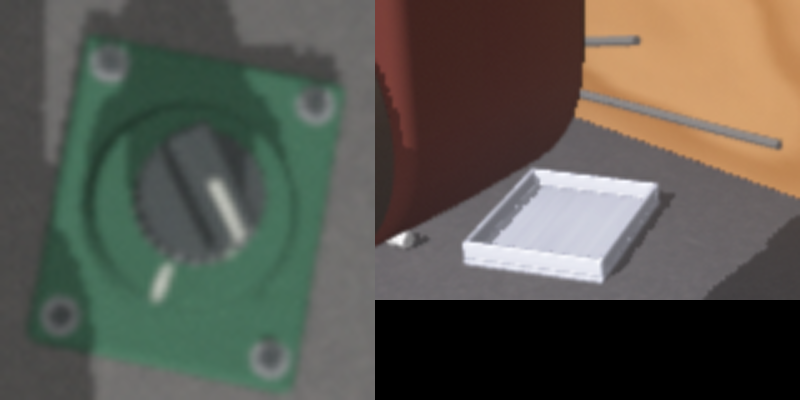

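Run:
```python
from h import *
def tri(a,b):
    o1,d1=ray("top",a);o2,d2=ray("scene",b)
    d1/=np.linalg.norm(d1);d2/=np.linalg.norm(d2)
    s=np.linalg.lstsq(np.c_[d1,-d2],o2-o1,rcond=None)[0];p,q=o1+s[0]*d1,o2+s[1]*d2
    return ((p+q)/2).round(3),np.linalg.norm(p-q).round(4)
print("rods",tri((294,216),(311,188)),tri((244,234.6),(255,146)))
pa,pb=tri((294,216),(311,188))[0],tri((244,234.6),(255,146))[0]
print("A left",px("top",(10,275),pa[2]),px("top",(175,220),pa[2]),"B",px("top",(175,236),pb[2]),px("top",(90,242),pb[2]))
C=[px("top",(335+x/5,225+y/5),.012) for x,y in ((88,38),(343,88),(292,390),(30,338))]
C=np.array(C)[:,:2];c=C.mean(0);print("stand",c,[np.linalg.norm(C[i]-C[i-1]).round(3) for i in range(4)])
xa=(C[0]+C[1]-C[2]-C[3]);xa=np.degrees(np.arctan2(xa[1],xa[0]));print("x axis",xa)
rl=px("top",(335+162/5,225+282/5),.03)[:2];d=rl-c;print("relline dir",np.degrees(np.arctan2(d[1],d[0])),np.linalg.norm(d), "expected",xa+180-11.48)
a=px("top",(335+215/5,225+180/5),.065)[:2];b=px("top",(335+240/5,225+240/5),.065)[:2];d=b-a
print("line",a,b,np.degrees(np.arctan2(d[1],d[0])))
T=np.array([px("top",(150+x/5,190+y/5),.018)[:2] for x,y in ((332,53),(452,343),(195,448),(82,150))])
print("tray",T.mean(0),[np.linalg.norm(T[i]-T[i-1]).round(3) for i in range(4)],np.degrees(np.arctan2(*(T[0]-T[1])[::-1])))
print(px("top",(335+200/5,225+190/5),.06))
print(robot.get_calibration("wrist")["tvec"])
```

```text
rods (array([0.589, 0.061, 0.121]), np.float64(0.0014)) (array([0.54 , 0.141, 0.191]), np.float64(0.0035))
A left [0.47461421 0.5687468  0.121     ] [0.57848613 0.28015971 0.121     ] B [0.5348072  0.25829337 0.191     ] [0.52328293 0.39990318 0.191     ]
stand [ 0.50848825 -0.09515839] [np.float64(0.126), np.float64(0.107), np.float64(0.126), np.float64(0.107)]
x axis -10.941115197545164
relline dir 157.11867132239402 0.033247160972272774 expected 157.57888480245484
line [ 0.51373142 -0.09955218] [ 0.49052817 -0.10880958] -158.2494894831777
tray [0.56226482 0.25034984] [np.float64(0.109), np.float64(0.132), np.float64(0.11), np.float64(0.133)] 24.15131759410343
[ 0.51050735 -0.09429236  0.06      ]
[-0.59981749 -0.0396874   0.37892283]
```

```bash
cat >> h.py <<'E'
from scipy.spatial.transform import Rotation as Ro
def lean(az,t,s=1):  # tool axis leaning back toward azimuth az by t degrees
    a,t=np.radians(az),np.radians(t); b=np.array([np.cos(a),np.sin(a),0])
    z=-np.sin(t)*b-np.array([0,0,np.cos(t)]); y=s*np.array([-b[1],b[0],0])
    R=np.c_[np.cross(y,z),y,z]; return Ro.from_matrix(R).as_euler('xyz',degrees=True),z
E
python3 - <<'E'
from h import *
cn=np.array([.518,.172]);u=np.array([.5,.866])
for az in (180,-160,-140,-120):
  for t in (15,25,35):
    for s in (1,-1):
      o,z=lean(az,t,s); r=[]
      for tip in ([*(cn+u*.03),.016],[*(cn+u*-.15),.016],[*(cn+u*.03),.016]-z*.1):
        q=robot.ik(np.array(tip)-z*.073,o); r.append(None if q is None else np.round(q).astype(int).tolist())
      print(az,t,s,r)
E
```

```text
180 15 1 [[8, -14, -37, 51, -2, -172], [-14, -44, -59, 61, 4, 166], [9, -23, -34, 63, -2, -171]]
180 15 -1 [[8, -14, -37, 51, -2, 8], [-14, -44, -59, 61, 4, -14], [9, -23, -34, 63, -2, 9]]
180 25 1 [[9, -26, -50, 41, -4, -172], None, [10, -40, -49, 56, -4, -171]]
180 25 -1 [[9, -26, -50, 41, -4, 8], None, [10, -40, -49, 56, -4, 9]]
180 35 1 [[10, -39, -63, 32, -6, -171], None, None]
180 35 -1 [[10, -39, -63, 32, -6, 9], None, None]
-160 15 1 [[5, -15, -38, 52, 4, 166], [-18, -42, -57, 63, 9, 143], [4, -24, -35, 64, 4, 165]]
-160 15 -1 [[5, -15, -38, 52, 4, -14], [-18, -42, -57, 63, 9, -37], [4, -24, -35, 64, 4, -15]]
-160 25 1 [[3, -28, -51, 43, 7, 165], None, [2, -43, -51, 58, 8, 163]]
-160 25 -1 [[3, -28, -51, 43, 7, -15], None, [2, -43, -51, 58, 8, -17]]
-160 35 1 [None, None, None]
-160 35 -1 [None, None, None]
-140 15 1 [[2, -12, -36, 54, 9, 143], [-21, -36, -53, 65, 13, 120], [0, -21, -33, 67, 10, 141]]
-140 15 -1 [[2, -12, -36, 54, 9, -37], [-21, -36, -53, 65, 13, -60], [0, -21, -33, 67, 10, -39]]
-140 25 1 [[-2, -24, -48, 47, 16, 141], [-29, -46, -62, 65, 23, 113], [-6, -37, -47, 62, 18, 137]]
-140 25 -1 [[-2, -24, -48, 47, 16, -39], [-29, -46, -62, 65, 23, -67], [-6, -37, -47, 62, 18, -43]]
-140 35 1 [[-6, -35, -59, 40, 25, 139], None, None]
-140 35 -1 [[-6, -35, -59, 40, 25, -41], None, None]
-120 15 1 [[0, -8, -32, 58, 13, 121], [-22, -27, -47, 68, 15, 98], [-3, -15, -28, 70, 13, 118]]
-120 15 -1 [[0, -8, -32, 58, 13, -59], [-22, -27, -47, 68, 15, -82], [-3, -15, -28, 70, 13, -62]]
-120 25 1 [[-5, -14, -40, 54, 23, 117], [-30, -30, -51, 68, 25, 90], [-10, -24, -37, 67, 23, 112]]
-120 25 -1 [[-5, -14, -40, 54, 23, -63], [-30, -30, -51, 68, 25, -90], [-10, -24, -37, 67, 23, -68]]
-120 35 1 [[-11, -19, -47, 49, 33, 113], [-37, -28, -53, 70, 35, 81], [-18, -29, -45, 66, 34, 104]]
-120 35 -1 [[-11, -19, -47, 49, 33, -67], [-37, -28, -53, 70, 35, -99], [-18, -29, -45, 66, 34, -76]]
```

Run:
```python
from h import *
c=robot.get_calibration("wrist");R=cv2.Rodrigues(c["rvec"])[0];p=-R.T@c["tvec"]
o=robot.observe();T=Ro.from_euler('xyz',o["tcp_rot"],degrees=True)
off=T.inv().apply(p-o["tool_pos"]);print("cam off in tool",off.round(3), T.inv().apply(R[2]).round(3),c["vertical_fov"])
s=1 if off[0]<0 else -1
cn=np.array([.518,.172]);u=np.array([.5,.866]);ori,z=lean(-120,30,s)
E=np.array([*(cn+u*.048),.014]);F=np.array([*(cn-u*.142),.014])
tcp=lambda t:t-z*.073
robot.set_gripper(0)
robot.move_pose(tcp(E-z*.15),ori)
o=robot.observe();print(o["time"],o["q"].round(1),o["ft_force"].round(1))
print(robot.line_to(tcp(E),vel=.1,guard=6)); o=robot.observe();print(o["time"],o["tool_pos"],tcp(E),o["ft_force"].round(1))
cv2.imwrite("pics/s1.png",robot.grab_frame("scene")[100:400,80:480])
```

```text
cam off in tool [ 0.083  0.    -0.068] [-0.318  0.     0.948] 65.87236189237007
3.625 [-15.3 -28.6 -38.3  71.9  28.9 -73.1] [ 0.2 -0.3 -0.9]
False
5.275 [0.52410596 0.18177146 0.07780572] [0.52375    0.18195807 0.07721985] [ 0.1 -0.3 -0.3]
```

View pics/s1.png

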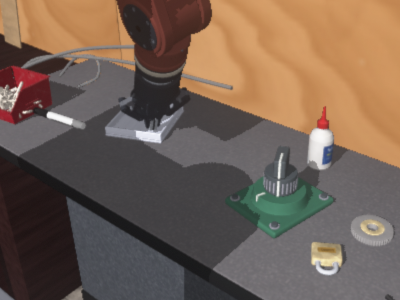

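Run:
```python
from h import *
cn=np.array([.518,.172]);u=np.array([.5,.866]);ori,z=lean(-120,30,-1)
E=np.array([*(cn+u*.048),.014]);F=np.array([*(cn-u*.142),.014])
tcp=lambda t:t-z*.073
print(robot.line_to(tcp(F),vel=.07,guard=15));o=robot.observe();print(o["time"],o["tool_pos"],tcp(F),o["ft_force"].round(1))
robot.line_to(tcp(F)+[.004,.007,0.0],vel=.1)
robot.line_to(tcp(F)+[.004,.007,0.12],vel=.2)
# look pose over nut: camera on robot's side
robot.set_gripper(.085)
psi=-158.2
robot.move_pose([.509,-.095,.26],[180,0,psi])
o=robot.observe();print(o["time"],o["q"].round(1),o["ft_force"].round(2),o["tcp_rot"])
cal=robot.get_calibration("wrist");w=robot.grab_frame("wrist");t=robot.grab_frame("top")
np.savez("w1.npz",**cal);cv2.imwrite("pics/w1.png",w);cv2.imwrite("pics/t1.png",cv2.resize(t[180:360,180:420],(800,600),interpolation=2))
```

```text
False
8.1917 [0.42878912 0.01753697 0.07723377] [0.42875    0.01741807 0.07721985] [1.1 2.7 2.3]
10.7417 [-25.1  -8.7 -13.5  85.3   0.1 -47. ] [-0.4   0.08 -0.41] [ 1.79867021e+02  5.55748759e-03 -1.58069382e+02]
```

View pics/w1.png

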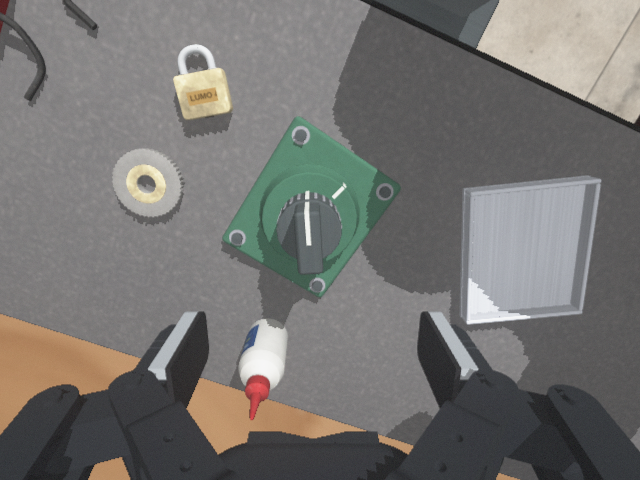

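View pics/t1.png

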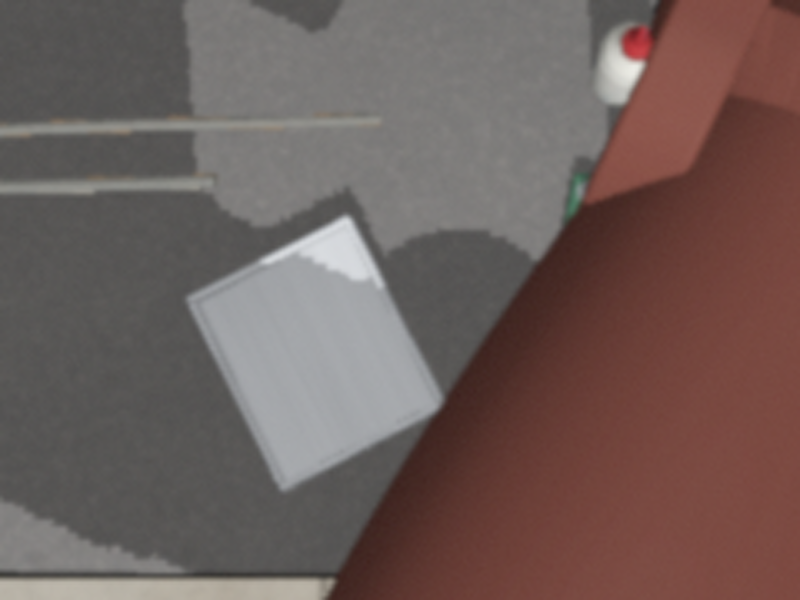

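Run:
```python
import cv2
w=cv2.imread("pics/w1.png");cv2.imwrite("pics/w1c.png",cv2.resize(w[170:290,240:380],(700,600),interpolation=cv2.INTER_CUBIC))
```

```text
(no output)
```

View pics/w1c.png

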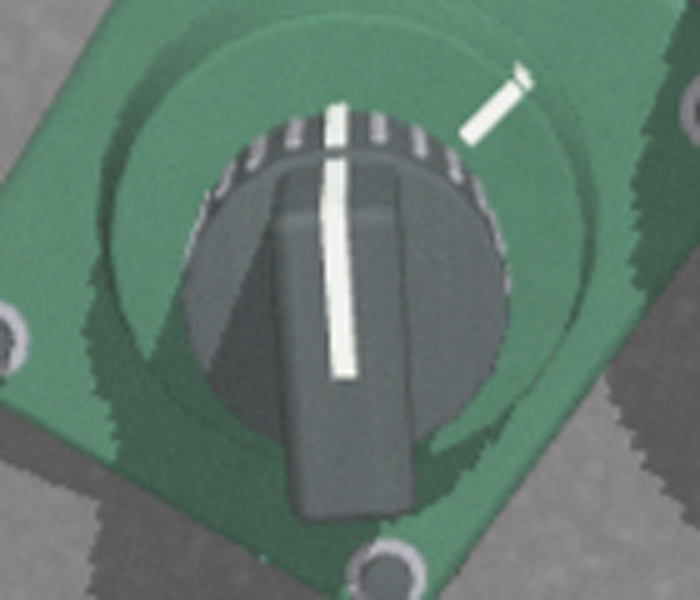

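Run:
```python
from h import *
cal=dict(np.load("w1.npz"))
P=lambda x,y,z:px("",(240+x/5,170+y/5),z,cal)
for z in (.091,.095,.099):
    C=np.array([P(x,y,z)[:2] for x,y in ((275,228),(400,222),(413,514),(298,521))])
    d=C[:2].mean(0)-C[2:].mean(0)
    a=np.array(P(334,190,z)[:2]);a=P(334,205,z)[:2];b=P(343,378,z)[:2];e=a-b
    # top-view estimate at this z
    t=px("top",(335+207/5,225+185/5),z)[:2]
    print(z,C.mean(0).round(4),"len",np.linalg.norm(d).round(4),"w",np.linalg.norm(C[0]-C[1]).round(4),np.linalg.norm(C[2]-C[3]).round(4),"dir",np.degrees(np.arctan2(d[1],d[0])),"line",np.degrees(np.arctan2(e[1],e[0])),b.round(4))
# stand axis: housing top circle at z=.03, r 40 : left (103,235), right (597,235)
f=[P(x,y,.03)[:2] for x,y in ((105,215),(596,215))];print("housing",np.mean(f,0),np.linalg.norm(f[0]-f[1]))
h=P(493,112,.03)[:2];print("rel mid",h)
# cap circle: lower rim gap ~.035: left(183,290) right (511,290) at cap top z~.065
for z in (.061,.065,.069):
    l,r=P(183,290,z)[:2],P(511,290,z)[:2];print("cap",z,(l+r)/2,np.linalg.norm(l-r))
T=np.array([px("top",(180+x*.3,180+y*.3),.018)[:2] for x,y in ((347,213),(443,400),(282,490),(187,299))])
print("tray",T.mean(0),T.round(3),np.degrees(np.arctan2(*(T[0]-T[1])[::-1])))
W=[px("",p,.018,cal)[:2].round(3) for p in((466,188),(598,180),(583,313),(464,322))];print(np.mean(W,0),W)
```

```text
0.091 [ 0.5113 -0.0957] len 0.0421 w 0.0165 0.016 dir -154.93485125966887 line -155.48463284893072 [ 0.5119 -0.0961]
0.095 [ 0.51   -0.0962] len 0.0414 w 0.0162 0.0158 dir -154.9348512596689 line -155.48463284893066 [ 0.5105 -0.0966]
0.099 [ 0.5087 -0.0967] len 0.0407 w 0.0159 0.0155 dir -154.93485125966896 line -155.48463284893066 [ 0.5092 -0.097 ]
housing [ 0.50524048 -0.09793707] 0.08129820346953938
rel mid [ 0.48057485 -0.0828521 ]
cap 0.061 [ 0.50866586 -0.09697311] 0.049312516053267676
cap 0.065 [ 0.50752478 -0.09739909] 0.04857253312898841
cap 0.069 [ 0.5063837  -0.09782507] 0.04783255020470915
tray [0.47091442 0.10297203] [[0.554 0.085]
 [0.441 0.026]
 [0.388 0.12 ]
 [0.501 0.181]] 27.838012128908936
[0.4715  0.09775] [array([0.439, 0.017]), array([0.392, 0.116]), array([0.502, 0.179]), array([0.553, 0.079])]
```

```bash
cat >> h.py <<'E'
def st(tag=""):
    o=robot.observe();print(tag,"t%.2f"%o["time"],"p",(o["tool_pos"]*1000).round(1),"yaw%.2f"%o["tcp_rot"][2],"F",o["ft_force"].round(1),"M",o["torque"].round(3),"w%.4f g%.1f"%(o["gripper_width"],o["gripper_force"]));return o
E
python3 - <<'E'
from h import *
robot.set_gripper(.045)
psi=-155.3; st("a")
robot.move_pose([.508,-.0965,.19],[180,0,psi]); st("b")
robot.line_to([.508,-.0965,.146],vel=.06,guard=5); st("c")
for w in (.03,.025,.022,.0205,.0195):
    robot.set_gripper(w); o=st(w)
    if np.linalg.norm(o["ft_force"][:2])>4 : break
E
```

```text
a t11.32 p [508.9 -95.  260. ] yaw-158.19 F [-0.2 -0.2  0.3] M [0.039 0.049 0.04 ] w0.0451 g0.0
b t11.70 p [507.4 -96.2 189.8] yaw-155.35 F [0.  0.  1.1] M [-0.009 -0.007  0.01 ] w0.0450 g0.0
c t12.58 p [508.2 -96.6 146.3] yaw-155.30 F [ 0.4  0.2 -0.4] M [0.025 0.065 0.05 ] w0.0449 g0.0
0.03 t12.88 p [508.1 -96.6 146.3] yaw-155.30 F [-0.3  0.2 -0.6] M [-0.02  -0.049  0.009] w0.0297 g0.0
0.025 t13.11 p [508.  -96.5 146. ] yaw-155.30 F [ 0.6 -0.1  0.9] M [-0.038  0.002  0.019] w0.0249 g0.0
0.022 t13.32 p [508.  -96.5 146. ] yaw-155.30 F [ 0.4  0.5 -0.3] M [ 0.006  0.023 -0.015] w0.0218 g0.0
0.0205 t13.54 p [508.  -96.5 146. ] yaw-155.30 F [ 0.3 -0.3 -0.1] M [ 0.    -0.018 -0.016] w0.0200 g0.0
0.0195 t13.76 p [508.1 -96.6 146. ] yaw-155.30 F [-0.2 -1.  -0.1] M [-0.166 -0.057  0.025] w0.0195 g0.5
```

Run:
```python
from h import *
for w in (.0188,.0182,.0176):
    robot.set_gripper(w); o=st(w)
    if np.linalg.norm(o["ft_force"][:2])>6 : break
```

```text
0.0188 t13.97 p [508.1 -96.7 146.1] yaw-155.31 F [ 0.9 -2.9 -0.3] M [-0.481 -0.074 -0.   ] w0.0187 g1.2
0.0182 t14.19 p [508.1 -96.8 146.1] yaw-155.31 F [ 1.7 -3.8  0.2] M [-0.804 -0.245  0.004] w0.0186 g2.0
0.0176 t14.41 p [508.2 -96.9 146.2] yaw-155.31 F [ 2.3 -5.6  0.8] M [-1.161 -0.315 -0.003] w0.0179 g9.4
```

Run:
```python
from h import *
n=np.array([.38,-.925,0]);p=np.array([.508,-.0965,.146])
for k in range(6):
    o=robot.observe();f=o["ft_force"]@n
    if abs(f)<1.5: break
    p=p+n*np.clip(f*.0001,-.0006,.0006); robot.line_to(p,vel=.01); st(p.round(4))
robot.set_gripper(0); st("grip"); np.save("p.npy",p)
```

```text
[ 0.5082 -0.0971  0.146 ] t14.66 p [508.3 -97.  146.1] yaw-155.30 F [ 0.7 -2.8  2. ] M [-0.61  -0.044 -0.025] w0.0177 g9.5
[ 0.5083 -0.0973  0.146 ] t14.91 p [508.3 -97.2 146.1] yaw-155.29 F [-0.7 -2.   2.9] M [-0.236  0.105 -0.043] w0.0176 g9.5
[ 0.5084 -0.0975  0.146 ] t15.16 p [508.3 -97.3 146. ] yaw-155.29 F [-0.7  0.   4.9] M [-0.031  0.136  0.023] w0.0179 g9.5
grip t15.38 p [508.4 -97.3 146.2] yaw-155.29 F [-1.6  0.7  5.8] M [ 0.088  0.338 -0.002] w0.0165 g60.0
```

```bash
cat >> h.py <<'E'
def turn(p,psi,psi1,step,fmax=12,mmax=.25):
    while psi>psi1+1e-6:
        psi=max(psi-step,psi1);p=p+[0,0,.0027*np.radians(step)]
        robot.line_to(p,vel=.05,rotation=[180,0,psi]); o=robot.observe()
        F,M=o["ft_force"],o["torque"]
        print("t%.2f cmd%.1f yaw%.2f z%.2f"%(o["time"],psi,o["tcp_rot"][2],o["tool_pos"][2]*1e3),F.round(1),M.round(3))
        p[:2]+=np.clip(F[:2]*2e-5,-1e-4,1e-4); p[2]+=np.clip((F[2]-1)*1e-5,-1e-4,1e-4)
        if np.linalg.norm(F)>fmax or abs(M[2])>mmax: print("STOP");break
    np.savez("s.npz",p=p,psi=psi); return p,psi
E
python3 - <<'E'
from h import *
turn(np.load("p.npy"),-155.3,-167.3,2)
E
```

```text
t15.62 cmd-157.3 yaw-157.30 z146.25 [-2.6  1.1  5.7] [0.107 0.273 0.048]
t15.88 cmd-159.3 yaw-159.25 z146.34 [-1.1  0.7  5.3] [ 0.214  0.204 -0.122]
t16.12 cmd-161.3 yaw-161.21 z146.39 [-0.5  2.1  5.3] [0.39  0.057 0.067]
t16.38 cmd-163.3 yaw-163.22 z146.54 [0.6 2.3 5.4] [0.434 0.119 0.033]
t16.62 cmd-165.3 yaw-165.24 z146.70 [-1.4  1.2  4.9] [0.415 0.088 0.001]
t16.88 cmd-167.3 yaw-167.22 z146.82 [0.2 2.8 5.6] [ 0.452  0.055 -0.05 ]
```

Run:
```python
from h import *
s=np.load("s.npz")
turn(s["p"],float(s["psi"]),-200.3,3)
```

```text
t17.12 cmd-170.3 yaw-170.18 z146.92 [0.1 1.9 4.5] [ 0.428  0.077 -0.082]
t17.38 cmd-173.3 yaw-173.16 z147.05 [0.2 2.5 3.2] [ 0.384 -0.037  0.004]
t17.62 cmd-176.3 yaw-176.15 z147.26 [-0.6  1.8  3.6] [ 0.344  0.094 -0.046]
t17.88 cmd-179.3 yaw-179.15 z147.42 [-0.1  2.   3.2] [ 0.358  0.08  -0.023]
t18.12 cmd-182.3 yaw177.85 z147.54 [0.3 2.2 3. ] [ 0.284  0.135 -0.08 ]
t18.38 cmd-185.3 yaw174.85 z147.69 [-1.3  0.7  1.9] [ 0.256  0.103 -0.062]
t18.62 cmd-188.3 yaw171.86 z147.86 [-0.4  0.7  2. ] [ 0.243  0.064 -0.053]
t18.88 cmd-191.3 yaw168.86 z148.02 [-0.   0.3  2.9] [0.307 0.075 0.008]
t19.12 cmd-194.3 yaw165.86 z148.17 [-1.5  2.4  2.8] [ 0.468  0.099 -0.051]
t19.38 cmd-197.3 yaw162.86 z148.30 [-0.9  2.2  1.8] [ 0.54   0.098 -0.038]
t19.62 cmd-200.3 yaw159.86 z148.46 [-2.1  2.9  0.8] [ 0.764  0.076 -0.024]
```

```bash
cat >> h.py <<'E'
def feel(p,psi,psi1,step=1.0,dm=.15):
    base=[]
    while psi>psi1+1e-6:
        psi-=step;p=p+[0,0,.0027*np.radians(step)]
        robot.line_to(p,vel=.05,rotation=[180,0,psi]); r=[]
        for _ in range(6):
            robot.pause(.02);o=robot.observe();r.append(np.r_[o["ft_force"],o["torque"]])
        r=np.mean(r,0);F,M=r[:3],r[3:];b=np.median(base[-12:]) if base else M[2]
        print("t%.2f cmd%.1f yaw%.2f z%.2f"%(o["time"],psi,o["tcp_rot"][2]%360-360,o["tool_pos"][2]*1e3),F.round(1),M.round(3),"d%.3f"%(M[2]-b))
        if abs(M[2]-b)>dm or np.linalg.norm(F)>12: print("STOP");break
        base.append(M[2]); p[:2]+=np.clip(F[:2]*3e-5,-1e-4,1e-4); p[2]+=np.clip((F[2]-1)*1e-5,-1e-4,1e-4)
    np.savez("s.npz",p=p,psi=psi); return p,psi
E
python3 - <<'E'
from h import *
s=np.load("s.npz")
feel(s["p"],float(s["psi"]),-222.3)
E
```

```text
t19.98 cmd-201.3 yaw-201.25 z148.49 [-0.7  3.4  0.4] [0.886 0.146 0.056] d0.000
t20.32 cmd-202.3 yaw-202.28 z148.59 [-1.3  3.9  0.7] [0.943 0.216 0.043] d-0.013
t20.68 cmd-203.3 yaw-203.29 z148.65 [-1.1  3.8  0.1] [0.942 0.249 0.041] d-0.008
t21.02 cmd-204.3 yaw-204.29 z148.69 [-1.2  3.7  0.1] [0.907 0.293 0.019] d-0.024
t21.38 cmd-205.3 yaw-205.29 z148.77 [-1.1  3.  -0.3] [0.79  0.243 0.021] d-0.022
t21.73 cmd-206.3 yaw-206.29 z148.80 [-1.2  2.8 -0.8] [0.646 0.213 0.038] d-0.003
t22.07 cmd-207.3 yaw-207.29 z148.84 [-0.7  2.4 -0.8] [0.538 0.169 0.034] d-0.006
t22.43 cmd-208.3 yaw-208.29 z148.86 [-0.6  2.  -0.7] [0.423 0.162 0.039] d0.001
t22.77 cmd-209.3 yaw-209.29 z148.92 [-0.3  1.5 -0.7] [0.356 0.138 0.033] d-0.006
t23.12 cmd-210.3 yaw-210.29 z148.96 [-0.7  1.2 -0.7] [0.329 0.15  0.024] d-0.014
t23.48 cmd-211.3 yaw-211.29 z148.99 [-0.1  1.6 -0.6] [0.306 0.127 0.021] d-0.015
t23.82 cmd-212.3 yaw-212.29 z149.06 [-0.9  1.3 -0.1] [0.333 0.114 0.002] d-0.032
t24.18 cmd-213.3 yaw-213.28 z149.09 [-0.5  1.6  0.3] [0.382 0.09  0.005] d-0.028
t24.52 cmd-214.3 yaw-214.29 z149.14 [-0.   1.5  0.8] [0.412 0.076 0.018] d-0.010
t24.88 cmd-215.3 yaw-215.29 z149.16 [-0.3  2.1  1.3] [ 0.472  0.104 -0.001] d-0.023
t25.23 cmd-216.3 yaw-216.28 z149.21 [-0.5  2.1  1.8] [0.491 0.075 0.013] d-0.008
t25.57 cmd-217.3 yaw-217.28 z149.27 [-0.2  2.3  2.3] [0.484 0.032 0.031] d0.010
t25.93 cmd-218.3 yaw-218.29 z149.29 [-0.1  1.9  2.7] [ 0.485 -0.013  0.04 ] d0.018
t26.27 cmd-219.3 yaw-219.29 z149.36 [0.2 2.1 1.9] [ 0.464 -0.059  0.016] d-0.006
t26.62 cmd-220.3 yaw-220.29 z149.40 [0.2 2.2 2.3] [ 0.419 -0.051  0.023] d0.003
t26.98 cmd-221.3 yaw-221.29 z149.46 [0.3 1.9 2.3] [ 0.408 -0.003  0.005] d-0.014
t27.32 cmd-222.3 yaw-222.29 z149.51 [-0.2  1.6  1.7] [ 0.403 -0.003  0.003] d-0.014
```

Run:
```python
from h import *
s=np.load("s.npz")
feel(s["p"],float(s["psi"]),-241.3,dm=.1)
```

```text
t27.68 cmd-223.3 yaw-223.29 z149.56 [0.1 1.9 2.2] [ 0.37  -0.039  0.011] d0.000
t28.02 cmd-224.3 yaw-224.29 z149.63 [0.1 1.6 2.1] [ 0.417 -0.005  0.024] d0.013
t28.38 cmd-225.3 yaw-225.29 z149.67 [0.2 2.3 1.6] [ 0.421 -0.001  0.013] d-0.004
t28.73 cmd-226.3 yaw-226.29 z149.72 [0.  2.1 1.4] [0.464 0.053 0.044] d0.030
t29.07 cmd-227.3 yaw-227.29 z149.80 [-0.2  2.3  1.3] [0.508 0.044 0.026] d0.007
t29.43 cmd-228.3 yaw-228.29 z149.87 [-0.2  2.3  1.3] [0.601 0.02  0.058] d0.034
t29.77 cmd-229.3 yaw-229.29 z149.93 [0.3 3.  1.9] [ 0.638 -0.039  0.058] d0.033
t30.12 cmd-230.3 yaw-230.29 z150.06 [0.3 2.8 2.5] [ 0.718 -0.052  0.006] d-0.020
t30.48 cmd-231.3 yaw-231.32 z150.51 [-0.6  3.2  5.7] [ 0.762  0.107 -0.043] d-0.068
t30.82 cmd-232.3 yaw-232.31 z150.73 [-0.6  2.9  6.4] [ 0.735  0.152 -0.004] d-0.028
t31.18 cmd-233.3 yaw-233.31 z150.98 [-1.   2.6  7.3] [0.699 0.147 0.014] d-0.005
t31.52 cmd-234.3 yaw-234.31 z151.16 [-0.5  2.8  7.4] [0.616 0.1   0.034] d0.021
t31.88 cmd-235.3 yaw-235.32 z151.32 [-0.7  2.1  7.9] [0.555 0.036 0.018] d-0.001
t32.23 cmd-236.3 yaw-236.32 z151.47 [-0.1  2.3  7.6] [ 0.523 -0.006  0.019] d-0.002
t32.58 cmd-237.3 yaw-237.32 z151.59 [0.2 2.5 6.7] [ 0.464 -0.053  0.025] d0.006
t32.92 cmd-238.3 yaw-238.31 z151.68 [0.5 2.  6.9] [ 0.574 -0.091  0.071] d0.050
t33.27 cmd-239.3 yaw-239.30 z151.64 [0.4 1.9 6. ] [ 0.576 -0.116  0.169] d0.147
STOP
```

Run:
```python
from h import *
s=np.load("s.npz");p=s["p"];psi=float(s["psi"])+2.2
robot.line_to(p,vel=.05,rotation=[180,0,psi]);robot.pause(.1);st("eased")
ok=True
for dz in (.002,.004,.007,.012,.02,.03,.045):
    h=robot.line_to(p+[0,0,dz],vel=.03,guard=14);o=st(dz)
    if h or o["ft_force"][2]<-12: print("BLOCKED");ok=False;break
if ok: robot.line_to(p+[0,0,.065],vel=.1);st("up")
np.savez("s.npz",p=p,psi=psi)
```

```text
eased t33.62 p [508.3 -94.7 151.8] yaw122.88 F [-0.3  1.6  7.6] M [0.474 0.012 0.016] w0.0165 g60.2
0.002 t33.88 p [508.3 -94.7 153.5] yaw122.88 F [1.6 1.1 5.7] M [ 0.185 -0.229  0.008] w0.0166 g60.1
0.004 t34.12 p [507.9 -94.3 154.7] yaw122.89 F [ 3.2  0.8 -0.4] M [ 0.228 -0.837  0.007] w0.0165 g59.1
0.007 t34.38 p [507.8 -94.3 157.8] yaw122.90 F [ 2.9  1.1 -1.8] M [ 0.246 -0.832  0.045] w0.0165 g59.4
0.012 t34.69 p [507.5 -94.3 162.9] yaw122.89 F [ 0.6 -0.2 -0.1] M [-0.028 -0.178  0.019] w0.0165 g59.6
0.02 t35.11 p [507.8 -94.3 171. ] yaw122.90 F [ 0.3  0.1 -2.2] M [ 0.027  0.018 -0.011] w0.0163 g59.3
0.03 t35.59 p [507.9 -94.3 181.1] yaw122.90 F [ 0.9 -0.1 -2.6] M [0.033 0.012 0.007] w0.0166 g59.3
0.045 t36.24 p [507.8 -94.3 195.9] yaw122.90 F [-0.2  0.  -3.2] M [ 0.016 -0.008  0.017] w0.0168 g59.3
up t36.59 p [508.2 -94.4 216.4] yaw122.90 F [ 0.3  1.  -3.1] M [-0.001  0.011 -0.01 ] w0.0170 g59.3
```

Run:
```python
from h import *
s=np.load("s.npz");psi=float(s["psi"])
g=np.array([.465,.090])
robot.line_to([.508,-.0945,.235],vel=.1)
robot.line_to([*g,.235],vel=.12);st("over")
robot.line_to([*g,.128],vel=.08);robot.pause(.2);st("low")
z=.128
h=False
while not h and z>.106:
    z-=.004;h=robot.line_to([*g,z],vel=.012,guard=2.5)
o=st(h)
cv2.imwrite("pics/s2.png",robot.grab_frame("scene")[100:400,80:480])
```

```text
over t38.66 p [465.1  89.6 235. ] yaw122.86 F [-0.3  0.5 -2.2] M [-0.033  0.011 -0.014] w0.0167 g59.3
low t40.34 p [465.2  90.  128.3] yaw122.90 F [-0.1  0.9 -2.3] M [0.05  0.015 0.031] w0.0165 g59.3
True t41.57 p [465.2  90.  118.6] yaw122.90 F [-1.6 -0.6  4.6] M [-0.016  0.082  0.011] w0.0169 g60.3
```

View pics/s2.png

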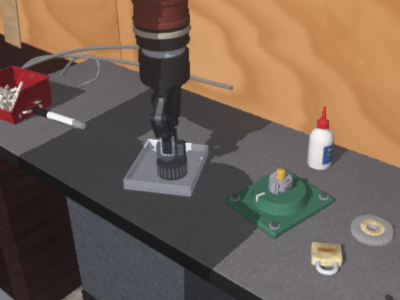

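Run:
```python
from h import *
robot.set_gripper(.021);st("o1");robot.set_gripper(.04);st("open")
robot.line_to([.465,.090,.20],vel=.08);robot.line_to([.465,.06,.30],vel=.2);robot.move_pose([.46,-.10,.3],[180,0,123])
robot.pause(.5);st("away")
w=robot.grab_frame("scene")[100:400,120:520];cv2.imwrite("pics/s3.png",cv2.resize(w,(800,600)))
```

```text
o1 t41.84 p [464.4  90.  117.6] yaw122.90 F [ 0.1 -0.2 -0.9] M [0.018 0.019 0.027] w0.0209 g0.0
open t42.17 p [464.4  90.1 117.5] yaw122.90 F [ 0.1 -0.3  0. ] M [-0.021 -0.022  0.026] w0.0399 g0.0
away t45.21 p [460.1 -99.7 300. ] yaw123.03 F [0.4 0.8 0.7] M [-0.031  0.011  0.043] w0.0400 g0.0
```

View pics/s3.png

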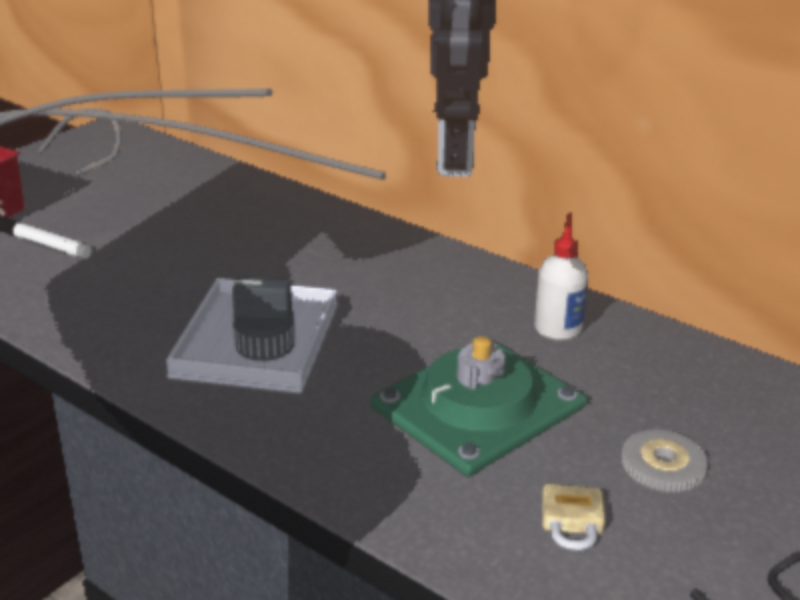

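The nut stands upright in the tray (265,320), the stand's spindle is bare, and the cutter wheel, padlock and oil bottle have not moved.

```bash
python3 -c "
from plant import robot
print(robot.job_done())"
```

```text
the job is handed in; nothing more can be done
None
```

The nut was turned clockwise past the release line to its stop, eased back, lifted straight off and set upright in the tray, which I had first pulled clear of two overhead rods; the cutter wheel, padlock and oil bottle look untouched, and I handed the job in at about 45 s.

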